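# Sort the clay-craft tools into their trays

## Robot

A 6-joint arm with a two-finger parallel gripper is mounted at the origin on the work surface. World frame = base frame: x ahead of the robot, y to its left, z up, the work surface at z = 0. Lengths are in mm, angles in rad, forces in N, time in s.
With the tool pointing down it reaches from about 275 to 1000 mm from the base axis. Payload 8.4 kg.
Tool frame: the origin (TCP) lies midway between the tips of the shut fingers; the grasp point (between the pads) lies 19 mm behind it; z points along the fingers, y is the line along which they close (so a half turn about z gives the same grasp; the last joint's range is limited). The gripper opens to 85 mm and grips with 20 to 120 N. Pads are 22 mm wide; open, the fingers measure 114 mm over their backs; the gripper's body (76 mm by 85 mm) begins 54 mm behind the grasp point. The pads swing forward as they close: fully open they stand 13 mm farther back than shut.
Start: joints at [-1.302, 0.353, 1.633, -0, 1.155, -0.002], TCP at [167.187, -602.226, 231.281] pointing down, gripper open.
Joint ranges: [-2.63, 2.63], [-0.92, 2.1], [0.06, 2.66], [-1.3, 4.44], [0, 2.69], [-3.02, 3.02]. Speed limits (rad/s): [2.22, 2.22, 2.79, 3.14, 3.14, 3.14].

## Interface

Orientations are given as [roll, pitch, yaw] about the fixed x, y, z axes, in that order (R = Rz(yaw) Ry(pitch) Rx(roll)).
In Python, from rig import r gives the robot as it stands.
- The arm moves only by the shell command python3 -m inch 'ROWS' [OPENING] [FORCE]. ROWS is JSON, a list that holds one entry, the list of rows, each a list of 6 numbers: the shift along the tool's x, y, z scaled (see below), then the turn, a rotation vector about the tool's x, y, z scaled (see below). In form: [[[tx, ty, tz, wx, wy, wz], ...]]. A call has 1 to 8 rows; each row is the pose to reach, as a shift and turn from the pose commanded when the call began, along the tool's axes at that moment, turning the shorter way round; what a row does not reach only later rows make up. The controller multiplies each number of a shift by 20 cm and each number of a turn by pi rad. A row lasts 1/12 s, in which the tool goes at most 41.7 mm and 7.16 degrees, less where a joint would pass 70% of its speed; a pose out of reach is approached as far as the arm can. A call with a number of a shift or a turn outside -1 to 1 is refused whole. A call with a gripper value outside its range is refused whole. OPENING is the gripper's target within -1 to 1 (fully open at 1, half-way at 0, shut at -1), set as the call begins (- or left out, the last holds). The fingers move at their own pace and stop on an object; FORCE is the grip in N (left out, the last holds). Time passes only in rows, so rows that repeat a pose let the fingers close. It gives the time, the measured TCP pose, the force, the opening and the grip force at its end, in the units of the state.
- r.sense(): the state, without advancing time (a new reading comes with each control period).
- r.grab_frame(name): name is "scene" or "side" or "wrist"; returns the picture (480x640x3 uint8, red, green, blue); there is no depth.
- r.camera_info(name): a dict with "K" (3x3 intrinsics, pixels), "rvec" (rotation vector, rad) and "tvec" (3), from world to camera coordinates, as OpenCV has them; the wrist camera has in their place "mount" (4x4, takes a point from camera to tool coordinates, whose origin is the TCP and whose axes are the flange's). Camera axes: x right, y down, z forward; pixel columns grow to the right and rows downward; lengths in mm; the calibration is good to about 2 mm. A picture is of the moment at which its call begins: read the wrist's pose just before it. camera_info takes no time and is no camera call.
- r.sign_off(): hands the job in; it is judged then, once.
The state is a dict: "clock": time; "qpos": joint angles; "qvel": joint speeds; "joint_efforts": joint torques, N m; "eef_pos": TCP position; "tcp_rot": TCP orientation; "contact_force": force on the tool from outside, world axes, zero at the start; "wrist_torque": the same for the moment, N m; "opening": opening from 0.0 (shut) to 1.0 (fully open); "grasp_force": force on a finger pad.
Only numpy, scipy, OpenCV 4.12 (cv2) and the standard library are available. Lean on these libraries where they do the work, as an engineer would, in place of code of your own. Each camera call takes 0.05 s, during which the arm holds its last target. There are 200 camera calls.

## Task

Tidy up the clay tools: lay the modelling tool flat, the way up it lies now, in the long narrow tray, stand both wooden stamps upright side by side in the round dish, and stand the two steel cutters in the square box, nested, the small one upright inside the big one. Everything should rest on the floor of its own tray, let go and still. Leave the lidded bead pot and the flat pin tin, which stand among the tools, where they are.

Things in the scene. Friction and masses are not known exactly. Their poses are not given: they have to be found in the camera images.
- big_cutter: Wide, low round clay cutter: a plain steel ring open at both ends, 66 mm outside and 60 mm inside diameter, 34 mm tall, standing upright on the table. Origin: centre of its underside; z up.
- small_cutter: Narrow, deep round clay cutter: a steel ring open at both ends, 40 mm outside and 34 mm inside diameter, 58 mm tall, standing upright. Origin: centre of its underside; z up. Standing inside the big cutter it is 24 mm taller than it.
- round_stamp: Wooden clay stamp with a round foot (34 mm diameter, 14 mm thick) and a turned handle on it; 60 mm tall in all, standing on its foot. The handle is 22 mm thick between 32 and 54 mm above the underside, where it is easiest to grip. Origin: centre of its underside; z up.
- square_stamp: Wooden clay stamp like the other, but with a square foot (32 x 32 mm, 14 mm thick); 60 mm tall, same turned handle, 22 mm thick between 32 and 54 mm above the underside. Origin: centre of its underside; x and y along the foot's sides, z up.
- clay_tool: Wooden modelling tool with a narrow steel blade, lying flat: 132 mm long, the middle 84 mm of it a handle 16 mm wide and 14 mm high. Origin: centre of its underside at mid-length; x along the tool towards the steel blade, y across, z up.
- tool_tray: Long narrow wooden tray, fixed: outside 84 mm (its x) by 178 mm (its y, the long way), 18 mm high, walls and floor 4 mm thick, so inside 76 x 170 mm. Origin: centre of its underside, 4 mm below its inner floor.
- cutter_box: Square plain grey plastic open box, fixed: outside 106 x 106 mm (x, y along its sides), 18 mm high, walls and floor 4 mm thick, so inside 98 x 98 mm. Origin: centre of its underside, 4 mm below its inner floor.
- stamp_dish: Round white dish with a flat floor and upright rim, fixed: 124 mm outside and 116 mm inside diameter, 18 mm high, floor 4 mm thick. Origin: centre of its underside, 4 mm below its inner floor.
- bead_pot: Bystander, to be left alone: round clear pot with a dark purple lid, 56 mm diameter, 32 mm tall, closed. Origin: centre of its underside.
- pin_tin: Bystander, to be left alone: flat closed metal tin, 64 x 46 mm (its x, y), 23 mm tall. Origin: centre of its underside.
Things that resemble listed ones, but are neither listed nor needed, are in the scene too. Of the things like the tool_tray, leave any that is pink or turquoise; of the rest the larger one is meant.

How it is judged:
By the outcome, as a careful person would: the job done as asked, in the order asked, and still so for the second after the job is handed in, with the robot touching nothing.
It also fails if it takes over 115 s, if anything falls off the work surface, if the arm or the gripper's body presses on something with over 40 N, if the wrist force passes 120 N, or if a joint passes its speed limit or range.

## Working session

There is one attempt and no reset: what is moved stays moved. The work goes in short steps, Python scripts to look and compute and a shell command to move; the robot and the scene stay as the last step left them, time stands still between calls to the robot, and variables do not carry over. Pictures are saved under pics/ and viewed, at most 14 in all, crops included, and the job is handed in when it is done.

```bash
ls; mkdir -p pics
cat > h.py <<'E'
import numpy as np, cv2
from rig import r
from scipy.spatial.transform import Rotation as R
def save(n,f): 
    im=r.grab_frame(n); cv2.imwrite(f,im[:,:,::-1]); return im
def cam(name,s=None):
    c=r.camera_info(name); K=np.array(c["K"])
    if "mount" in c:
        s=s or r.sense(); T=np.eye(4); T[:3,:3]=R.from_euler('xyz',s["tcp_rot"]).as_matrix(); T[:3,3]=s["eef_pos"]
        M=T@np.array(c["mount"]); return K,M[:3,:3],M[:3,3]
    A=cv2.Rodrigues(np.array(c["rvec"],float))[0]; return K,A.T,-A.T@np.array(c["tvec"],float).ravel()
def ray(c,uv,z):
    K,A,o=c; d=A@np.linalg.solve(K,[uv[0],uv[1],1]); return o+d*(z-o[2])/d[2]
def pix(c,p):
    K,A,o=c; q=K@(A.T@(np.array(p,float)-o)); return q[:2]/q[2]
E
python3 - <<'E'
from h import *
save("scene","pics/s.png");save("side","pics/d.png")
s=r.sense();print(s)
for n in("scene","side","wrist"):
    k,a,o=cam(n);print(n,k[0,0],o,a[:,2])
E
```

```text
pics
{'clock': 0.1, 'qpos': array([-1.30239722e+00,  3.53567794e-01,  1.63400701e+00, -3.89809411e-06,
        1.15520292e+00, -2.45797596e-03]), 'qvel': array([ 1.38581559e-03, -2.89454635e-04, -2.21061110e-03,  5.14124360e-04,
       -1.25230282e-03,  2.13038423e-05]), 'joint_efforts': array([-6.62423963e-05, -6.06357193e+01, -3.42819786e+01,  1.78893691e-05,
        3.91371883e-03,  3.08632889e-05]), 'eef_pos': array([ 167.08217564, -601.84162706,  230.66625902]), 'tcp_rot': array([-3.14040758e+00,  6.51538283e-07,  2.70858661e-01]), 'contact_force': array([-0.32416203,  0.91656317,  0.84290722]), 'wrist_torque': array([-0.03269073, -0.03847584,  0.01491285]), 'grasp_force': 0.0, 'opening': 0.9956451630061258}
scene 612.8799732183587 [1310.54160094  102.50163697 1592.18805399] [-0.49205135 -0.13947551 -0.85932069]
side 514.4756561075324 [201.35491385 814.62872156 631.69173722] [ 0.1895924  -0.83975378 -0.50879103]
wrist 341.80634482401024 [ 236.73857317 -582.98676101  372.97708072] [-0.27107953 -0.07346645 -0.95974922]
```

View pics/s.png

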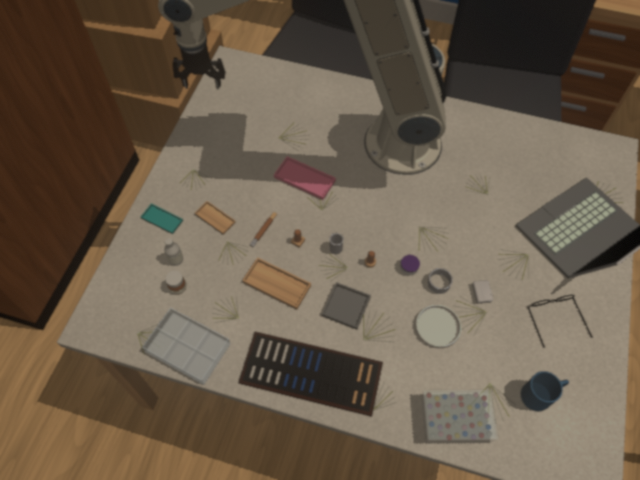

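View pics/d.png

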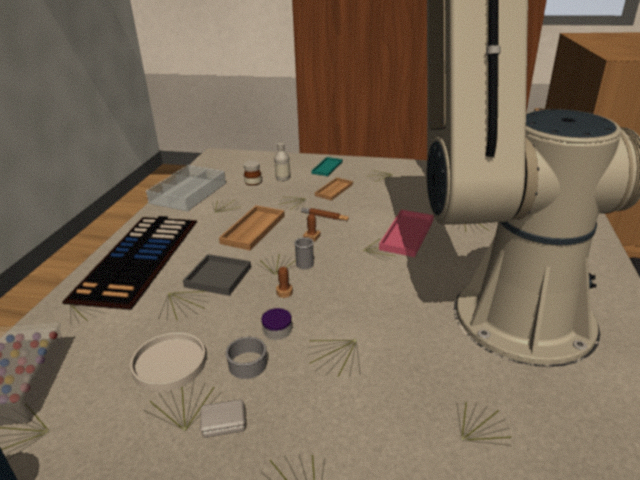

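Scene picture: the tool_tray could be the wooden one at (277,283), the smaller wooden one at (215,217), pink (305,178) or turquoise (162,218); I choose (277,283). For the cutter_box, it is the plain dark one at (345,305), not the divided grey one at (186,345). Dish is at (437,326), clay tool (263,229), stamps (298,238) and (370,258), small cutter (336,242), big cutter (440,280), pot (410,264), tin (483,291). The side picture shows the same items. I'll check these choices in one close crop.

Run:
```python
from h import *
im=cv2.imread("pics/s.png"); cv2.imwrite("pics/c.png",cv2.resize(im[195:355,235:500],None,fx=3,fy=3,interpolation=cv2.INTER_CUBIC))
S=cam("scene");D=cam("side")
for n,uv,z in [("tray",(277,283),18),("smalltray",(215,217),18),("box",(345,305),18),("dish",(437,326),18),("tool",(263,229),14),("toolblade",(252,245),7),("toolend",(274,214),14),("stA",(298,238),30),("stB",(370,258),30),("small",(336,242),30),("big",(440,280),17),("pot",(410,264),32),("tin",(483,291),23)]:
    print(n,ray(S,uv,z).round())
print("side")
for n,uv,z in [("tray",(253,227),18),("box",(218,273),14),("dish",(169,360),18),("stA",(312,230),30),("stB",(284,282),30),("small",(304,254),30),("big",(246,357),17),("pot",(277,318),32),("toolblade",(304,210),7),("toolend",(347,217),10)]:
    print(n,ray(D,uv,z).round())
```

```text
tray [ 613. -228.   18.]
smalltray [ 458. -479.   18.]
box [623. -25.  18.]
dish [610. 233.  18.]
tool [ 454. -327.   14.]
toolblade [ 511. -341.    7.]
toolend [ 394. -313.   14.]
stA [ 462. -214.   30.]
stB [465.   6.  30.]
small [ 442. -103.   30.]
big [469. 214.  17.]
pot [451. 121.  32.]
tin [471. 337.  23.]
side
tray [ 599. -210.   18.]
box [613. -15.  14.]
dish [596. 247.  18.]
stA [ 450. -199.   30.]
stB [460.  13.  30.]
small [444. -94.  30.]
big [471. 215.  17.]
pot [442. 125.  32.]
toolblade [ 503. -336.    7.]
toolend [ 385. -311.   10.]
```

View pics/c.png

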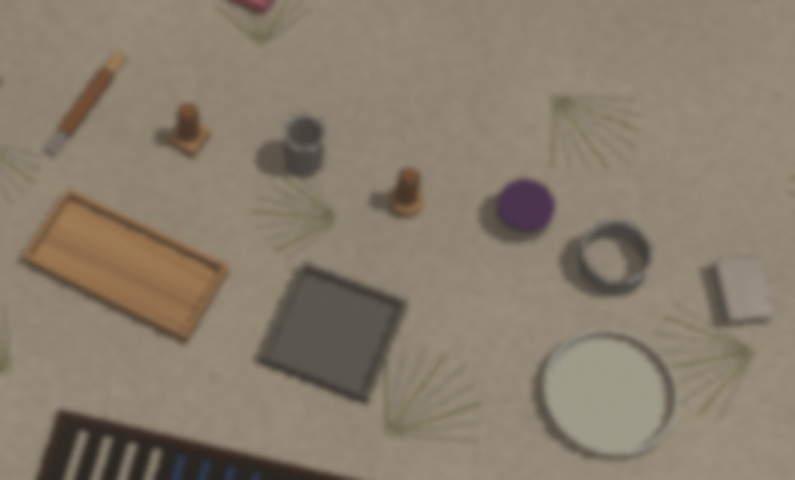

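The crop confirms it. The larger wooden tray, plain grey box and white dish are the right containers. The square-footed stamp is at crop (190,135), the round-footed one at (406,200), the thin tall cutter at (304,145) and the wide one at (615,257).

```bash
cat >> h.py <<'E'
def go(x,y,z,yaw,s=None):
    s=s or r.sense(); A=R.from_euler('xyz',s["tcp_rot"]); B=R.from_euler('xyz',[np.pi,0,yaw])
    d=A.inv().apply(np.array([x,y,z])-s["eef_pos"]); w=(A.inv()*B).as_rotvec()
    print("row",(d/200).round(4),(w/np.pi).round(4),"rows~%.1f"%max(np.linalg.norm(d)/41.7,np.degrees(np.linalg.norm(w))/7.16))
E
python3 -c "
from h import *
go(440,-300,230,-0.235)"
```

```text
row [ 1.7186 -1.0891  0.0046] [-4.00e-04  1.00e-04  1.61e-01] rows~9.8
```

```bash
python3 -m inch '[[[0.9,-0.55,0,0,0,0.08],[0.9,-0.55,0,0,0,0.08],[0.9,-0.55,0,0,0,0.08],[0.9,-0.55,0,0,0,0.08],[0.9,-0.55,0,0,0,0.08],[0.9,-0.55,0,0,0,0.08]]]' 1 40
python3 -c "
from h import *
go(440,-300,230,-0.235)"
```

```text
clock: 0.6
eef_pos: [314.4, -443.4, 230.9]
tcp_rot: [-3.139, -0.001, 0.022]
contact_force: [0.6, 0.4, -1.1]
opening: 1.003
grasp_force: 0.0
row [ 0.644  -0.7029  0.0071] [-0.0009 -0.0002  0.0819] rows~4.6
```

```bash
python3 -m inch '[[[0.64,-0.7,0,0,0,0.08],[0.64,-0.7,0,0,0,0.08],[0.64,-0.7,0,0,0,0.08],[0.64,-0.7,0,0,0,0.08],[0.64,-0.7,0,0,0,0.08],[0.64,-0.7,0,0,0,0.08]]]'
python3 - <<'E'
from h import *
s=r.sense();print(s["eef_pos"],s["tcp_rot"])
save("wrist","pics/w1.png")
E
```

```text
clock: 1.1
eef_pos: [439.3, -302.0, 231.1]
tcp_rot: [-3.14, -0.001, -0.229]
contact_force: [-0.3, -0.7, -0.2]
opening: 1.0
grasp_force: 0.0
[ 439.25702038 -302.0017902   231.12833836] [-3.13999494e+00 -6.09662330e-04 -2.28601377e-01]
```

View pics/w1.png

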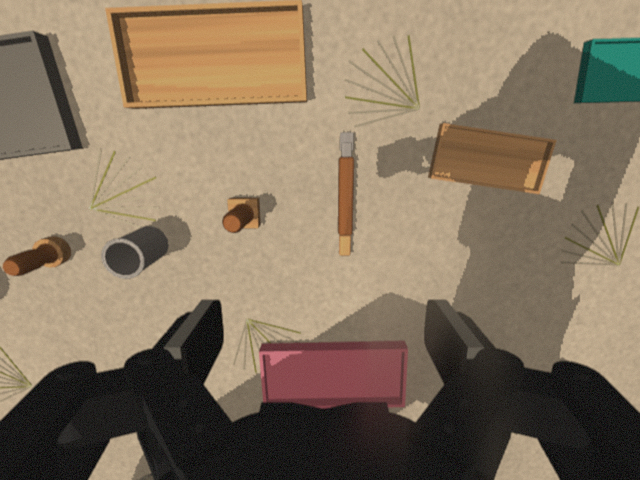

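The wrist picture shows the clay tool from (347,131), the blade, to (345,255). The tray has corners (108,10), (303,2), (306,101) and (126,107). The square stamp's foot is near (245,212), with its handle top at (238,223). The small cutter's rim is at (124,258).

Run:
```python
from h import *
W=cam("wrist"); P=lambda uv,z:ray(W,uv,z)[:2].round(1)
a,b=P((347,131),7),P((345,255),7);print("tool",a,b,(a+b)/2,np.linalg.norm(a-b),np.arctan2(*(a-b)[::-1]))
a,b=P((346,157),14),P((345,235),14);print("handle",a,b,(a+b)/2)
c=[P(u,18) for u in((108,10),(303,2),(306,101),(126,107))];print("tray",c,np.mean(c,0),[np.linalg.norm(c[i]-c[i-1]).round() for i in range(4)],np.arctan2(*(c[1]-c[0])[::-1]),np.arctan2(*(c[2]-c[3])[::-1]))
print("sq",P((238,223),60),"small",P((124,258),58))
im=cv2.imread("pics/w1.png");cv2.imwrite("pics/w1c.png",cv2.resize(im[180:290,0:280],None,fx=2.8,fy=2.8,interpolation=cv2.INTER_CUBIC))
```

```text
tool [ 514.  -345.6] [ 384.3 -315.7] [ 449.15 -330.65] 133.10184070853416 -0.22657359746641292
handle [ 489.4 -338.8] [ 409.1 -320.6] [ 449.25 -329.7 ]
tray [array([ 664.4, -156.1]), array([ 630.5, -329.2]), array([ 549.7, -311.9]), array([ 584.1, -140.4])] [ 607.175 -234.4  ] [np.float64(82.0), np.float64(176.0), np.float64(83.0), np.float64(175.0)] -1.7641892395749983 -1.7687524875502836
sq [ 455.9 -225. ] small [ 447.2 -105.9]
```

View pics/w1c.png

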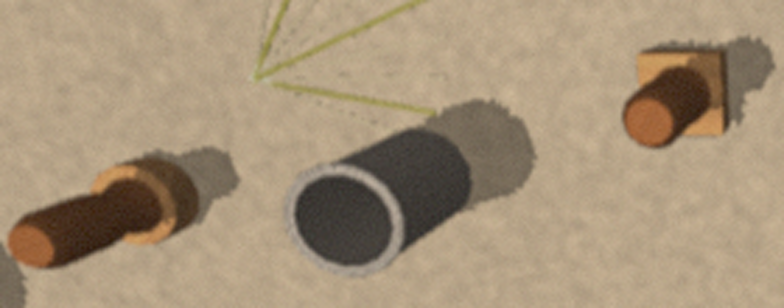

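```bash
python3 -c "
from h import *
go(449.2,-330.2,40,-0.2266)"
```

```text
row [0.0855 0.1167 0.9553] [-0.0001  0.0001 -0.0005] rows~4.6
```

```bash
python3 -m inch '[[[0.085,0.117,0.5,0,0,0],[0.085,0.117,0.5,0,0,0],[0.085,0.117,0.5,0,0,0],[0.085,0.117,0.955,0,0,0],[0.085,0.117,0.955,0,0,0],[0.085,0.117,0.955,0,0,0],[0.085,0.117,0.955,0,0,0]]]'
python3 -c "
from h import *
go(449.2,-330.2,3,-0.2266)"
```

```text
clock: 1.73
eef_pos: [444.9, -331.6, 37.7]
tcp_rot: [-3.139, 0.006, -0.233]
contact_force: [-0.7, -1.3, 1.1]
opening: 1.0
grasp_force: 0.0
row [ 0.0202 -0.0111  0.1735] [-0.0008  0.0019 -0.0019] rows~0.8
```

```bash
python3 -m inch '[[[0,0,0,0,0,0],[0,0,0,0,0,0],[0,0,0.1,0,0,0],[0,0,0.17,0,0,0],[0,0,0.18,0,0,0],[0,0,0.18,0,0,0]]]'
python3 -c "
from h import *
go(449.2,-330.2,3,-0.2266)"
```

```text
clock: 2.23
eef_pos: [448.2, -332.8, 5.6]
tcp_rot: [3.141, -0.001, -0.232]
contact_force: [0.3, -0.4, -0.4]
opening: 1.001
grasp_force: 0.0
row [ 0.0018 -0.0137  0.0132] [ 0.0002 -0.0004 -0.0016] rows~0.1
```

```bash
python3 -m inch '[[[0,-0.012,0.01,0,0,0],[0,-0.012,0.01,0,0,0],[0,-0.012,0.01,0,0,0],[0,-0.012,0.01,0,0,0],[0,-0.012,0.01,0,0,0],[0,-0.012,0.01,0,0,0],[0,-0.012,0.01,0,0,0],[0,-0.012,0.01,0,0,0]]]' -1 40
python3 -m inch '[[[0,0,0,0,0,0],[0,0,0,0,0,0],[0,0,0,0,0,0],[0,0,0,0,0,0]]]'
```

```text
clock: 2.9
eef_pos: [448.4, -330.1, 2.7]
tcp_rot: [3.141, -0.0, -0.232]
contact_force: [-1.0, 1.4, 5.8]
opening: 0.171
grasp_force: 39.5
clock: 3.23
eef_pos: [448.4, -330.2, 2.7]
tcp_rot: [3.141, -0.0, -0.232]
contact_force: [-0.7, 0.5, 5.7]
opening: 0.178
grasp_force: 39.5
```

```bash
python3 -m inch '[[[0,0,-0.2,0,0,0],[0,0,-0.4,0,0,0],[0,0,-0.5,0,0,0],[0,0,-0.5,0,0,-0.05],[0,0,-0.5,0,0,-0.1],[0,0,-0.5,0,0,-0.15],[0,0,-0.5,0,0,-0.15]]]'
python3 -c "
from h import *
go(607.2,-234.4,100,1.375)"
```

```text
clock: 3.82
eef_pos: [448.1, -330.0, 102.5]
tcp_rot: [3.141, -0.0, 0.246]
contact_force: [-0.2, -0.7, 0.1]
opening: 0.172
grasp_force: 39.3
row [ 0.8879 -0.2697  0.0125] [ 1.000e-04 -0.000e+00 -3.594e-01] rows~9.0
```

```bash
python3 -m inch '[[[0.888,-0.27,0,0,0,-0.36],[0.888,-0.27,0,0,0,-0.36],[0.888,-0.27,0,0,0,-0.36],[0.888,-0.27,0,0,0,-0.36],[0.888,-0.27,0,0,0,-0.36],[0.888,-0.27,0,0,0,-0.36],[0.888,-0.27,0,0,0,-0.36],[0.888,-0.27,0,0,0,-0.36]]]'
python3 -m inch '[[[0,0,0,0,0,-0.06],[0,0,0,0,0,-0.06],[0,0,0,0,0,-0.06],[0,0,0,0,0,-0.06]]]'
python3 - <<'E'
from h import *
go(607.2,-234.4,9,1.375)
save("wrist","pics/w2.png")
E
```

```text
clock: 4.48
eef_pos: [608.1, -234.7, 101.8]
tcp_rot: [-3.141, -0.0, 1.247]
contact_force: [-0.2, -0.3, -0.1]
opening: 0.17
grasp_force: 39.3
clock: 4.82
eef_pos: [607.7, -235.3, 102.1]
tcp_rot: [-3.141, -0.0, 1.425]
contact_force: [0.1, 0.3, -0.2]
opening: 0.173
grasp_force: 39.3
row [ 0.0042 -0.0031  0.4655] [-0.0001 -0.      0.0161] rows~2.2
```

View pics/w2.png

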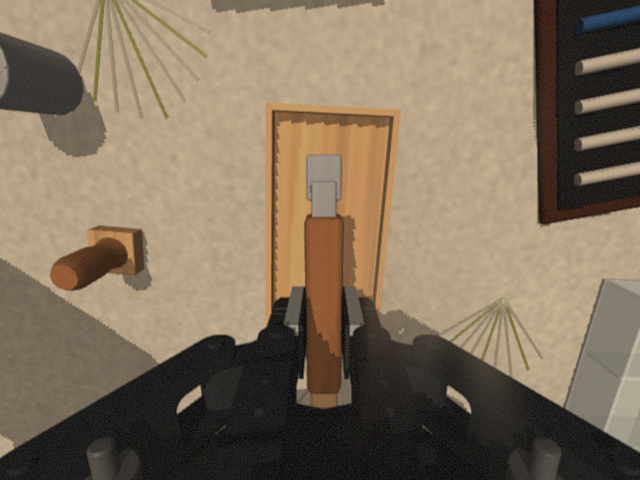

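The tool is held level over the tray. Its blade tip is at (323,160) and the tray's far edge runs from (268,106) to (398,112). A slight turn, then lower it.

```bash
python3 -m inch '[[[0.004,-0.003,0.15,0,0,0.016],[0.004,-0.003,0.3,0,0,0.016],[0.004,-0.003,0.42,0,0,0.016],[0.004,-0.003,0.45,0,0,0.016],[0.004,-0.003,0.465,0,0,0.016],[0.004,-0.003,0.472,0,0,0.016],[0.004,-0.003,0.472,0,0,0.016]]]'
```

```text
clock: 5.45
eef_pos: [608.3, -234.9, 9.0]
tcp_rot: [3.14, 0.0, 1.377]
contact_force: [-0.4, -0.3, 0.3]
opening: 0.174
grasp_force: 39.3
```

```bash
python3 -m inch '[[[0,0,0.006,0,0,0],[0,0,0.009,0,0,0],[0,0,0.009,0,0,0],[0,0,0.009,0,0,0]]]'
python3 -m inch '[[[0,0,0,0,0,0],[0,0,0,0,0,0],[0,0,0,0,0,0],[0,0,0,0,0,0],[0,0,0,0,0,0]]]' -0.2
python3 -m inch '[[[0,0,-0.1,0,0,0],[0,0,-0.3,0,0,0],[0,0,-0.5,0,0,0],[0,0,-0.6,0,0,0],[0,0,-0.6,0,0,0]]]'
python3 - <<'E'
from h import *
save("wrist","pics/w3.png")
# round/square stamp grasp hints
s=r.sense(); print(s["qpos"])
go(455.9,-225,150,1.375)
E
```

```text
clock: 5.78
eef_pos: [607.8, -234.7, 6.8]
tcp_rot: [3.141, 0.0, 1.378]
contact_force: [-0.2, 0.8, 3.1]
opening: 0.173
grasp_force: 39.7
clock: 6.2
eef_pos: [607.4, -234.5, 6.1]
tcp_rot: [-3.142, -0.0, 1.378]
contact_force: [-0.0, 0.2, 0.0]
opening: 0.399
grasp_force: 0.0
clock: 6.62
eef_pos: [610.5, -235.7, 131.8]
tcp_rot: [3.133, 0.002, 1.378]
contact_force: [0.2, -1.0, 0.3]
opening: 0.399
grasp_force: 0.0
[-3.70717046e-01  4.97588283e-01  1.65755240e+00  1.53335992e-05
  9.81189116e-01 -1.77604418e-01]
row [-0.0973 -0.7613 -0.1087] [0.0016 0.0003 0.0009] rows~3.7
```

View pics/w3.png

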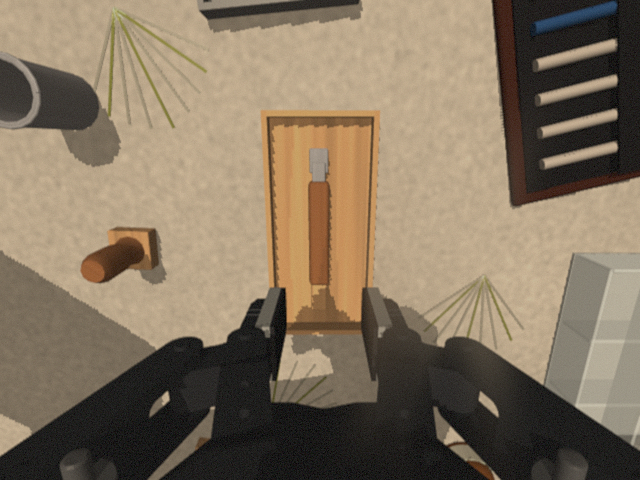

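The tool lies flat inside the tray, blade tip (318,152) to handle end (318,285), clear of the walls. Next is the square stamp.

Run:
```python
from h import *
s=dict(eef_pos=np.array([439.257,-302.002,231.128]),tcp_rot=[-3.13999,-0.00061,-0.2286])
W=cam("wrist",s)
for n,u,z in(("sq",(232.5,222.9),60),("rd",(11.8,267.1),60),("sm",(123.6,258.2),58)):print(n,ray(W,u,z).round(1))
q=ray(W,(232.5,222.9),60)
go(q[0],q[1],130,1.375); print(r.sense()["eef_pos"])
```

```text
sq [ 458.1 -219.    60. ]
rd [464.6   4.5  60. ]
sm [ 448.1 -104.3   58. ]
row [-0.0657 -0.7569 -0.0087] [0.0016 0.0003 0.0009] rows~3.6
[ 609.16024656 -235.15945474  129.03957934]
```

```bash
python3 -m inch '[[[-0.066,-0.757,0,0,0,0],[-0.066,-0.757,0,0,0,0],[-0.066,-0.757,0,0,0,0],[-0.066,-0.757,0,0,0,0],[-0.066,-0.757,0,0,0,0],[-0.066,-0.757,0,0,0,0],[-0.066,-0.757,0,0,0,0]]]' 1
python3 - <<'E'
from h import *
s=r.sense();im=save("wrist","pics/w4.png")
c=cam("wrist",s); print(s["eef_pos"],pix(c,[458.1,-219,60]),pix(c,[465,4,60]))
go(458.1,-219,24,1.375)
E
```

```text
clock: 7.25
eef_pos: [456.9, -218.6, 125.7]
tcp_rot: [3.141, -0.0, 1.377]
contact_force: [-0.2, -0.6, 0.4]
opening: 1.003
grasp_force: 0.0
[ 456.94631294 -218.63498424  125.66155404] [324.17031687 259.01067234] [ 246.13873838 -191.86437882]
row [-0.0007  0.0033  0.5089] [0.0002 0.     0.0008] rows~2.4
```

View pics/w4.png

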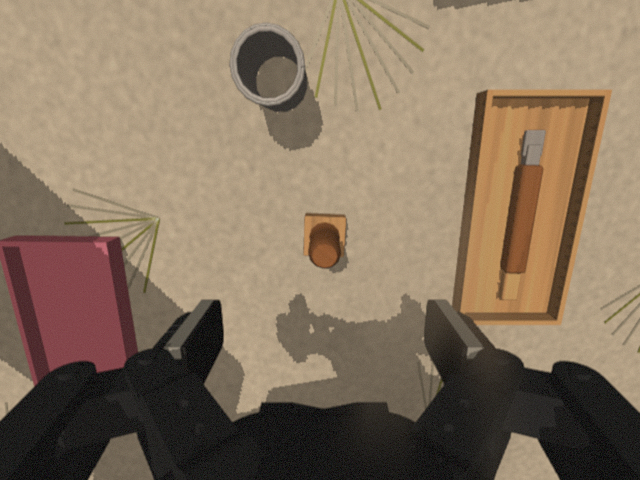

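The stamp's top is at (325,255), predicted (324,259), so it sits about 2 mm further ahead. I'll go down and grip the handle.

```bash
python3 -m inch '[[[0.012,0.003,0.2,0,0,0],[0.012,0.003,0.36,0,0,0],[0.012,0.003,0.45,0,0,0],[0.012,0.003,0.49,0,0,0],[0.012,0.003,0.5,0,0,0],[0.012,0.003,0.5,0,0,0],[0.012,0.003,0.5,0,0,0]]]'
python3 -m inch '[[[0,0,0,0,0,0],[0,0,0,0,0,0],[0,0,0,0,0,0],[0,0,0,0,0,0],[0,0,0,0,0,0],[0,0,0,0,0,0],[0,0,0,0,0,0],[0,0,0,0,0,0]]]' -1 40
python3 -m inch '[[[0,0,0,0,0,0],[0,0,0,0,0,0],[0,0,-0.1,0,0,0],[0,0,-0.3,0,0,0],[0,0,-0.5,0,0,0],[0,0,-0.6,0,0,0],[0,0,-0.6,0,0,0],[0,0,-0.6,0,0,0]]]'
python3 -c "
from h import *
go(545,140,142,1.6)"
```

```text
clock: 7.88
eef_pos: [458.5, -216.6, 26.9]
tcp_rot: [3.14, 0.0, 1.378]
contact_force: [-0.7, 0.2, 0.4]
opening: 1.002
grasp_force: 0.0
clock: 8.55
eef_pos: [457.6, -216.3, 26.4]
tcp_rot: [3.141, 0.0, 1.378]
contact_force: [-1.0, -1.2, 6.4]
opening: 0.242
grasp_force: 39.0
clock: 9.22
eef_pos: [458.0, -216.5, 147.0]
tcp_rot: [3.139, 0.001, 1.378]
contact_force: [-0.1, -0.7, -1.6]
opening: 0.246
grasp_force: 39.4
row [1.8328 0.0849 0.0239] [ 0.0008  0.0003 -0.0708] rows~8.8
```

```bash
python3 -m inch '[[[0.95,0.05,0,0,0,-0.035],[0.95,0.05,0,0,0,-0.035],[0.95,0.05,0,0,0,-0.035],[0.95,0.05,0,0,0,-0.035],[0.95,0.05,0,0,0,-0.035],[0.95,0.05,0,0,0,-0.035]]]'
python3 -m inch '[[[0.88,0.03,0,0,0,-0.035],[0.88,0.03,0,0,0,-0.035],[0.88,0.03,0,0,0,-0.035],[0.88,0.03,0,0,0,-0.035],[0.88,0.03,0,0,0,-0.035],[0.88,0.03,0,0,0,-0.035],[0.88,0.03,0,0,0,-0.035]]]'
python3 - <<'E'
from h import *
s=r.sense();im=save("wrist","pics/w5.png")
print(s["eef_pos"],s["tcp_rot"],s["qpos"])
E
```

```text
clock: 9.72
eef_pos: [503.3, -27.7, 144.1]
tcp_rot: [-3.139, -0.001, 1.491]
contact_force: [-0.3, 0.5, 0.6]
opening: 0.243
grasp_force: 39.4
clock: 10.3
eef_pos: [523.1, 142.8, 144.5]
tcp_rot: [-3.139, 0.001, 1.599]
contact_force: [0.1, 0.3, -0.6]
opening: 0.236
grasp_force: 39.4
[523.13248361 142.7953656  144.45972209] [-3.13869195e+00  1.16188218e-03  1.59911543e+00] [ 2.63990445e-01  3.29675421e-01  1.88731273e+00 -5.65403883e-04
  9.27696392e-01  2.36012783e-01]
```

View pics/w5.png

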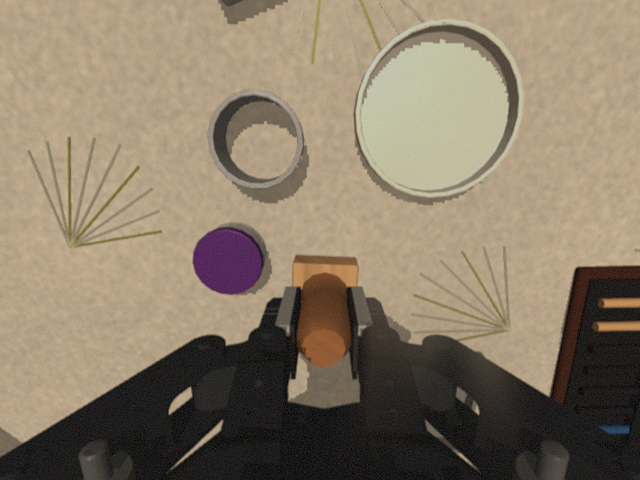

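Dish rim spans x 355–523 and y 18–197. Big cutter's rim spans x 208–304 and y 90–188. The pot lid is at (228,261), and the stamp hangs straight with its foot at (325,272).

Run:
```python
from h import *
W=cam("wrist"); P=lambda u,z:ray(W,u,z)[:2].round(1)
for n,e,z in(("dish",((355,118),(523,98),(438,18),(438,197)),18),("big",((208,138),(304,138),(252,90),(256,188)),34),("pot",((193,260),(263,262),(228,227),(229,294)),32)):
    p=[P(u,z) for u in e]; print(n,(p[0]+p[1])/2,(p[2]+p[3])/2,np.linalg.norm(p[0]-p[1]),np.linalg.norm(p[2]-p[3]))
d=((P((355,118),18)+P((523,98),18)+P((438,18),18)+P((438,197),18))/4)
print(d);go(d[0],d[1]+24,80,1.6)
```

```text
dish [605.3  240.05] [605.55 236.15] 122.7687663862434 123.79991922452942
big [473.9 215.3] [472.5  213.35] 68.02381935763384 66.50481185598528
pot [448.7 121.7] [449.05 121.35] 55.20036231765149 56.13929105359277
[605.425 238.1  ]
row [0.5892 0.4281 0.3217] [-0.0009  0.0004 -0.0007] rows~3.8
```

```bash
python3 -m inch '[[[0.59,0.43,0,0,0,0],[0.59,0.43,0,0,0,0],[0.59,0.43,0,0,0,0],[0.59,0.43,0.1,0,0,0],[0.59,0.43,0.25,0,0,0],[0.59,0.43,0.35,0,0,0],[0.59,0.43,0.4,0,0,0],[0.59,0.43,0.4,0,0,0]]]'
python3 -c "
from h import *
go(605.4,262,31.5,1.6)"
```

```text
clock: 11.02
eef_pos: [605.3, 260.9, 63.0]
tcp_rot: [-3.136, 0.002, 1.596]
contact_force: [-1.0, -0.6, -1.0]
opening: 0.244
grasp_force: 39.5
row [0.0057 0.0014 0.1576] [-0.0016  0.0007 -0.0013] rows~0.8
```

```bash
python3 -m inch '[[[0,0,0.07,0,0,0],[0,0,0.12,0,0,0],[0,0,0.15,0,0,0],[0,0,0.155,0,0,0],[0,0,0.158,0,0,0],[0,0,0.16,0,0,0],[0,0,0.16,0,0,0]]]'
```

```text
clock: 11.6
eef_pos: [607.4, 263.8, 34.7]
tcp_rot: [3.141, -0.0, 1.598]
contact_force: [0.1, 0.0, -0.4]
opening: 0.241
grasp_force: 39.5
```

```bash
python3 -m inch '[[[0,0,0.01,0,0,0],[0,0,0.018,0,0,0],[0,0,0.02,0,0,0],[0,0,0.02,0,0,0],[0,0,0.02,0,0,0]]]'
```

```text
clock: 12.02
eef_pos: [607.4, 263.7, 30.5]
tcp_rot: [3.141, -0.0, 1.598]
contact_force: [0.1, 0.1, 4.6]
opening: 0.24
grasp_force: 39.8
```

```bash
python3 -m inch '[[[0,0,0,0,0,0],[0,0,0,0,0,0],[0,0,0,0,0,0],[0,0,0,0,0,0],[0,0,0,0,0,0]]]' 0
python3 -m inch '[[[0,0,-0.1,0,0,0],[0,0,-0.3,0,0,0],[0,0,-0.5,0,0,0],[0,0,-0.55,0,0,0],[0,0,-0.55,0,0,0]]]' 
python3 -c "
from h import *
go(464.6,4.5,130,1.6)"
```

```text
clock: 12.43
eef_pos: [607.0, 263.5, 29.9]
tcp_rot: [-3.141, 0.0, 1.597]
contact_force: [-0.1, -0.1, -0.1]
opening: 0.504
grasp_force: 0.0
clock: 12.85
eef_pos: [609.5, 264.6, 144.5]
tcp_rot: [3.135, -0.003, 1.598]
contact_force: [0.4, 0.0, -0.1]
opening: 0.498
grasp_force: 0.0
row [-1.2808 -0.7595  0.0639] [ 0.0021 -0.0008 -0.0008] rows~7.1
```

```bash
python3 -m inch '[[[-0.64,-0.37,0,0,0,0],[-0.64,-0.37,0,0,0,0],[-0.64,-0.37,0,0,0,0],[-0.64,-0.37,0,0,0,0]]]' 1
python3 -m inch '[[[-0.64,-0.37,0.06,0,0,0],[-0.64,-0.37,0.06,0,0,0],[-0.64,-0.37,0.06,0,0,0],[-0.64,-0.37,0.06,0,0,0],[-0.64,-0.37,0.06,0,0,0],[-0.64,-0.37,0.06,0,0,0]]]'
python3 - <<'E'
from h import *
s=r.sense();im=save("wrist","pics/w6.png")
c=cam("wrist",s); print(s["eef_pos"],pix(c,[464.6,4.5,60]))
go(464.6,4.5,26.4,1.6)
E
```

```text
clock: 13.18
eef_pos: [532.8, 130.5, 138.3]
tcp_rot: [-3.137, 0.002, 1.597]
contact_force: [0.4, -0.0, -0.1]
opening: 0.998
grasp_force: 0.0
clock: 13.68
eef_pos: [464.8, 2.7, 127.2]
tcp_rot: [-3.14, -0.0, 1.595]
contact_force: [0.0, 0.4, -1.0]
opening: 0.999
grasp_force: 0.0
[464.77711978   2.73680052 127.21493461] [322.26142817 255.18815902]
row [ 0.0051 -0.0056  0.5057] [-0.0002 -0.0001 -0.0012] rows~2.4
```

View pics/w6.png

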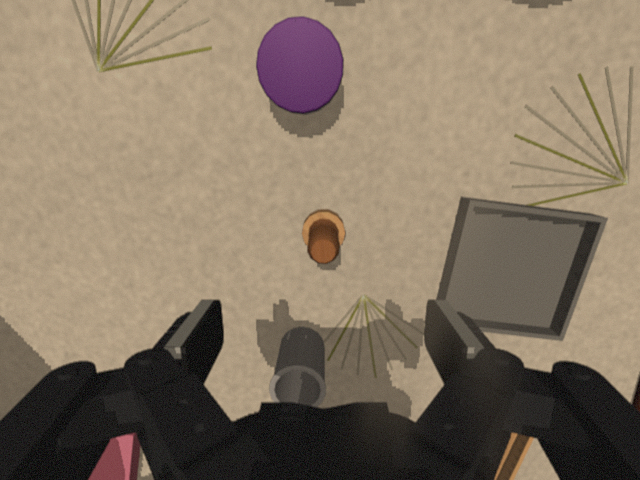

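The stamp's top is at (323,249), predicted (322,255), so 3 mm further ahead. The box has corners (461,198), (606,217) and (562,339).

```bash
python3 - <<'E'
from h import *
W=cam("wrist"); P=lambda u,z:ray(W,u,z)[:2].round(1)
a,b,c=P((461,198),18),P((606,217),18),P((562,339),18)
print("box",a,b,c,(a+c)/2,np.linalg.norm(a-b),np.linalg.norm(b-c),np.arctan2(*(b-a)[::-1]),np.arctan2(*(b-c)[::-1]))
E
python3 -m inch '[[[0.02,-0.003,0.2,0,0,0],[0.02,-0.003,0.36,0,0,0],[0.02,-0.003,0.45,0,0,0],[0.02,-0.003,0.49,0,0,0],[0.02,-0.003,0.5,0,0,0],[0.02,-0.003,0.5,0,0,0],[0.02,-0.003,0.5,0,0,0]]]'
python3 -m inch '[[[0,0,0,0,0,0],[0,0,0,0,0,0],[0,0,0,0,0,0],[0,0,0,0,0,0],[0,0,0,0,0,0],[0,0,0,0,0,0],[0,0,0,0,0,0],[0,0,0,0,0,0]]]' -1 40
python3 -m inch '[[[0,0,0,0,0,0],[0,0,0,0,0,0],[0,0,-0.1,0,0,0],[0,0,-0.3,0,0,0],[0,0,-0.5,0,0,0],[0,0,-0.6,0,0,0],[0,0,-0.6,0,0,0],[0,0,-0.6,0,0,0]]]'
python3 -c "
from h import *
go(605.4,216,147,1.6)"
```

```text
box [567.3  38.3] [678.   26.8] [667.9 -77.4] [617.6  -19.55] 111.29573217334082 104.68834701149886 -0.10351306806200199 1.4741692009004308
clock: 14.32
eef_pos: [466.3, 8.0, 28.9]
tcp_rot: [3.14, -0.0, 1.598]
contact_force: [0.0, 0.0, -0.1]
opening: 1.0
grasp_force: 0.0
clock: 14.98
eef_pos: [465.5, 7.6, 28.3]
tcp_rot: [3.141, 0.0, 1.597]
contact_force: [-1.6, 0.7, 6.2]
opening: 0.237
grasp_force: 39.2
clock: 15.65
eef_pos: [465.9, 7.7, 148.9]
tcp_rot: [3.139, 0.0, 1.598]
contact_force: [-0.4, -0.2, -0.2]
opening: 0.242
grasp_force: 39.5
row [1.0227 0.725  0.0113] [ 0.0008  0.     -0.0008] rows~6.0
```

```bash
python3 -m inch '[[[0.9,0.65,0,0,0,0],[0.9,0.65,0,0,0,0],[0.9,0.65,0,0,0,0],[0.9,0.65,0,0,0,0],[0.9,0.65,0,0,0,0],[0.9,0.65,0,0,0,0],[0.9,0.65,0,0,0,0]]]'
python3 -c "
from h import *
go(606,218,45,1.6)"
```

```text
clock: 16.23
eef_pos: [591.0, 193.6, 145.6]
tcp_rot: [-3.14, 0.0, 1.6]
contact_force: [0.3, -0.5, -0.8]
opening: 0.238
grasp_force: 39.5
row [0.1196 0.0792 0.5027] [-0.0005  0.      0.    ] rows~2.5
```

```bash
python3 -m inch '[[[0.12,0.079,0.1,0,0,0],[0.12,0.079,0.25,0,0,0],[0.12,0.079,0.38,0,0,0],[0.12,0.079,0.46,0,0,0],[0.12,0.079,0.5,0,0,0],[0.12,0.079,0.51,0,0,0],[0.12,0.079,0.51,0,0,0],[0.12,0.079,0.51,0,0,0]]]'
python3 -m inch '[[[0,0,0.01,0,0,0],[0,0,0.02,0,0,0],[0,0,0.03,0,0,0],[0,0,0.035,0,0,0],[0,0,0.035,0,0,0]]]'
```

```text
clock: 16.9
eef_pos: [605.9, 215.1, 46.9]
tcp_rot: [3.141, -0.0, 1.597]
contact_force: [-0.0, 0.2, 0.5]
opening: 0.241
grasp_force: 39.5
clock: 17.32
eef_pos: [605.5, 215.5, 39.0]
tcp_rot: [-3.141, 0.0, 1.598]
contact_force: [1.1, -0.1, 0.6]
opening: 0.24
grasp_force: 39.5
```

```bash
python3 -m inch '[[[0,0,0.015,0,0,0],[0,0,0.03,0,0,0],[0,0,0.032,0,0,0],[0,0,0.034,0,0,0],[0,0,0.034,0,0,0]]]'
```

```text
clock: 17.73
eef_pos: [605.6, 215.5, 32.4]
tcp_rot: [3.142, -0.0, 1.598]
contact_force: [-0.3, -0.6, 2.4]
opening: 0.24
grasp_force: 39.8
```

```bash
python3 -m inch '[[[0,0,0,0,0,0],[0,0,0,0,0,0],[0,0,0,0,0,0],[0,0,0,0,0,0],[0,0,0,0,0,0]]]' 0
python3 -m inch '[[[0,0,-0.1,0,0,0],[0,0,-0.3,0,0,0],[0,0,-0.5,0,0,0],[0,0,-0.55,0,0,0],[0,0,-0.55,0,0,0]]]' 
python3 -c "
from h import *
go(473,190,130,2.256)"
```

```text
clock: 18.15
eef_pos: [605.5, 215.5, 32.2]
tcp_rot: [-3.141, 0.0, 1.598]
contact_force: [-1.1, -0.2, 0.5]
opening: 0.502
grasp_force: 0.0
clock: 18.57
eef_pos: [608.0, 216.3, 146.5]
tcp_rot: [3.135, -0.002, 1.598]
contact_force: [-0.3, 0.9, -0.7]
opening: 0.497
grasp_force: 0.0
row [-0.1137 -0.6789  0.0776] [ 0.0023  0.     -0.2096] rows~5.3
```

```bash
python3 -m inch '[[[-0.114,-0.67,0.05,0,0,-0.21],[-0.114,-0.67,0.05,0,0,-0.21],[-0.114,-0.67,0.05,0,0,-0.21],[-0.114,-0.67,0.05,0,0,-0.21],[-0.114,-0.67,0.05,0,0,-0.21],[-0.114,-0.67,0.05,0,0,-0.21],[-0.114,-0.67,0.05,0,0,-0.21],[-0.114,-0.67,0.05,0,0,-0.21]]]' 1
python3 - <<'E'
from h import *
s=r.sense();im=save("wrist","pics/w7.png")
print(s["eef_pos"],s["tcp_rot"])
E
```

```text
clock: 19.23
eef_pos: [471.7, 188.9, 131.4]
tcp_rot: [-3.14, -0.0, 2.256]
contact_force: [-0.8, -0.1, 0.5]
opening: 0.995
grasp_force: 0.0
[471.66495098 188.90170256 131.39787121] [-3.14027400e+00 -4.35470703e-04  2.25553618e+00]
```

View pics/w7.png

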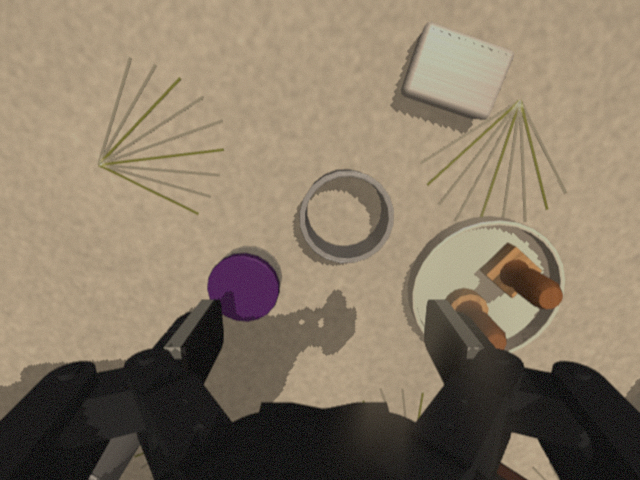

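Both stamps stand in the dish at (510,270) and (470,305). The big cutter's rim spans x 299–393 and y 169–264.

Run:
```python
from h import *
W=cam("wrist"); P=lambda u,z:ray(W,u,z)[:2].round(1)
p=[P(u,34) for u in((299,216),(393,216),(346,169),(346,264))];c=np.mean(p,0);print(c,np.linalg.norm(p[0]-p[1]),np.linalg.norm(p[2]-p[3]))
go(c[0],c[1],50,2.256)
```

```text
[472.175 214.825] 67.0951563080376 69.25676862227984
row [0.0991 0.0834 0.4076] [-0.0003 -0.0001 -0.0002] rows~2.1
```

```bash
python3 -m inch '[[[0.1,0.083,0.1,0,0,0],[0.1,0.083,0.3,0,0,0],[0.1,0.083,0.41,0,0,0],[0.1,0.083,0.41,0,0,0],[0.1,0.083,0.41,0,0,0],[0.1,0.083,0.41,0,0,0]]]'
python3 -c "
from h import *
go(472.2,214.8,3,2.256)"
```

```text
clock: 19.78
eef_pos: [473.0, 215.2, 51.1]
tcp_rot: [3.141, 0.0, 2.256]
contact_force: [0.6, 0.4, 0.5]
opening: 1.0
grasp_force: 0.0
row [ 0.001  -0.0048  0.2404] [0.0002 0.0001 0.0001] rows~1.2
```

```bash
python3 -m inch '[[[0,0,0.1,0,0,0],[0,0,0.17,0,0,0],[0,0,0.22,0,0,0],[0,0,0.24,0,0,0],[0,0,0.24,0,0,0],[0,0,0.24,0,0,0]]]'
python3 -m inch '[[[0,0,0,0,0,0],[0,0,0,0,0,0],[0,0,0,0,0,0],[0,0,0,0,0,0],[0,0,0,0,0,0],[0,0,0,0,0,0]]]' -1 40
python3 - <<'E'
from h import *
s=r.sense();im=save("wrist","pics/w8.png")
E
```

```text
clock: 20.28
eef_pos: [472.9, 215.3, 3.0]
tcp_rot: [3.141, 0.0, 2.257]
contact_force: [0.4, -0.6, 0.0]
opening: 1.0
grasp_force: 0.0
clock: 20.78
eef_pos: [473.0, 215.4, 3.5]
tcp_rot: [3.14, 0.0, 2.257]
contact_force: [-2.1, -1.8, 9.2]
opening: 0.759
grasp_force: 42.0
```

View pics/w8.png

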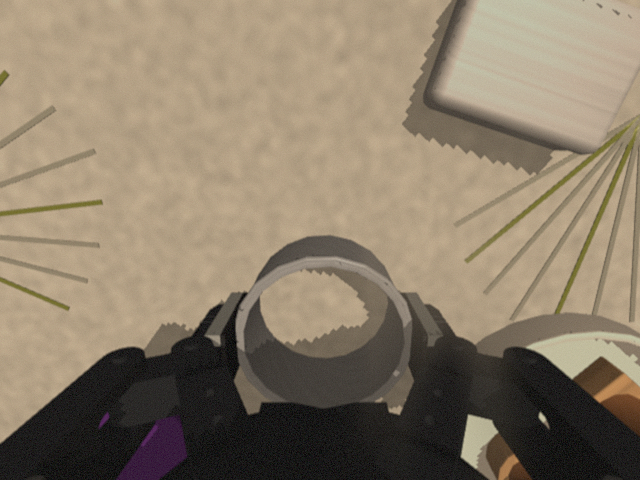

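The ring is centred between the pads, rim centre about (325,335). Next, lift and carry it to the box.

```bash
python3 -m inch '[[[0,0,-0.1,0,0,0],[0,0,-0.3,0,0,0],[0,0,-0.5,0,0,0],[0,0,-0.62,0,0,0],[0,0,-0.62,0,0,0]]]'
python3 -c "
from h import *
go(560,40,127,2.256)"
```

```text
clock: 21.25
eef_pos: [475.6, 216.5, 132.0]
tcp_rot: [3.133, 0.002, 2.257]
contact_force: [1.2, 0.6, 0.0]
opening: 0.758
grasp_force: 45.2
row [-0.9503 -0.2331  0.025 ] [0.0028 0.0008 0.0004] rows~4.7
```

```bash
python3 -m inch '[[[-0.93,-0.23,0,0,0,0],[-0.93,-0.23,0,0,0,0],[-0.93,-0.23,0,0,0,0],[-0.93,-0.23,0,0,0,0],[-0.93,-0.23,0,0,0,0],[-0.93,-0.23,0,0,0,0]]]'
python3 -c "
from h import *
go(680,-95,127,2.256)"
```

```text
clock: 21.75
eef_pos: [556.6, 38.0, 126.0]
tcp_rot: [3.141, 0.002, 2.254]
contact_force: [-0.2, 0.0, -1.0]
opening: 0.763
grasp_force: 45.1
row [-0.9053  0.0589 -0.0033] [ 0.0001  0.0005 -0.0006] rows~4.4
```

```bash
python3 -m inch '[[[-0.9,0.06,0,0,0,0],[-0.9,0.06,0,0,0,0],[-0.9,0.06,0,0,0,0],[-0.9,0.06,0,0,0,0],[-0.9,0.06,0,0,0,0],[-0.9,0.06,0,0,0,0],[-0.9,0.06,0,0,0,0]]]'
python3 - <<'E'
from h import *
s=r.sense();im=save("wrist","pics/w9.png")
print(s["eef_pos"],s["tcp_rot"])
E
```

```text
clock: 22.33
eef_pos: [677.4, -89.6, 125.2]
tcp_rot: [-3.141, -0.001, 2.256]
contact_force: [-1.3, 0.8, -0.5]
opening: 0.759
grasp_force: 45.1
[677.42661227 -89.62728251 125.15737134] [-3.14061268e+00 -1.47834877e-03  2.25606541e+00]
```

View pics/w9.png

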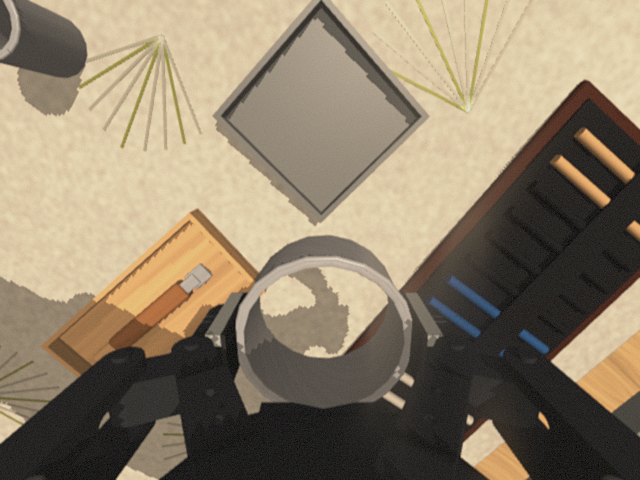

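Box corners are left (214,115), right (428,117), top (322,0) and bottom (319,224). Its diagonal lines up with the grip axis.

Run:
```python
from h import *
W=cam("wrist"); P=lambda u,z:ray(W,u,z)[:2].round(1)
p=[P(u,18) for u in((214,115),(428,117),(322,0),(319,224))];c=np.mean(p,0);print(p,c,(p[0]+p[1])/2,(p[2]+p[3])/2)
e=[P(u,W and 155) for u in((238,335),(412,335),(325,258),(325,408))];print("ring centre?",np.mean(e,0))
go(c[0],c[1],60,2.256)
```

```text
[array([562.4, -67. ]), array([676.9,  25.1]), array([576.7,  32.8]), array([666.5, -80.8])] [620.625 -22.475] [619.65 -20.95] [621.6 -24. ]
ring centre? [676.875 -87.05 ]
row [ 0.4342 -0.0067  0.3271] [-0.0004 -0.0006  0.0003] rows~2.6
```

```bash
python3 -m inch '[[[0.43,-0.007,0,0,0,0],[0.43,-0.007,0,0,0,0],[0.43,-0.007,0.1,0,0,0],[0.43,-0.007,0.25,0,0,0],[0.43,-0.007,0.4,0,0,0],[0.43,-0.007,0.5,0,0,0],[0.43,-0.007,0.5,0,0,0],[0.43,-0.007,0.5,0,0,0]]]'
python3 -c "
from h import *
go(620.5,-22.5,7.5,2.256)"
```

```text
clock: 23.05
eef_pos: [620.7, -22.7, 25.7]
tcp_rot: [-3.14, -0.002, 2.258]
contact_force: [1.0, -0.7, -0.2]
opening: 0.76
grasp_force: 45.1
row [0.0015 0.0001 0.0912] [-0.0007 -0.0007  0.0008] rows~0.4
```

```bash
python3 -m inch '[[[0,0,0.03,0,0,0],[0,0,0.06,0,0,0],[0,0,0.08,0,0,0],[0,0,0.085,0,0,0],[0,0,0.09,0,0,0],[0,0,0.09,0,0,0]]]'
```

```text
clock: 23.55
eef_pos: [622.5, -24.0, 8.4]
tcp_rot: [3.142, 0.0, 2.257]
contact_force: [-0.0, -1.1, -0.5]
opening: 0.762
grasp_force: 45.1
```

```bash
python3 -m inch '[[[0,0,0.005,0,0,0],[0,0,0.007,0,0,0],[0,0,0.007,0,0,0],[0,0,0.007,0,0,0]]]'
python3 -m inch '[[[0,0,0,0,0,0],[0,0,0,0,0,0],[0,0,0,0,0,0],[0,0,0,0,0,0],[0,0,0,0,0,0]]]' 0.95
python3 -m inch '[[[0,0,-0.1,0,0,0],[0,0,-0.25,0,0,0],[0,0,-0.45,0,0,0],[0,0,-0.65,0,0,0],[0,0,-0.7,0,0,0],[0,0,-0.7,0,0,0]]]'
python3 -c "
from h import *
go(448,-104,150,2.256);go(448,-104,150,1.6)"
```

```text
clock: 23.88
eef_pos: [622.7, -24.0, 7.6]
tcp_rot: [3.141, 0.0, 2.257]
contact_force: [-2.0, 0.2, 6.4]
opening: 0.764
grasp_force: 45.7
clock: 24.3
eef_pos: [622.4, -23.9, 6.8]
tcp_rot: [-3.142, -0.0, 2.257]
contact_force: [0.8, 0.8, -0.7]
opening: 0.972
grasp_force: 0.0
clock: 24.8
eef_pos: [625.0, -24.0, 151.0]
tcp_rot: [3.136, 0.005, 2.257]
contact_force: [1.4, -0.3, 0.5]
opening: 0.974
grasp_force: 0.0
row [ 0.2516 -0.9381 -0.0011] [0.0017 0.0015 0.0004] rows~4.7
row [ 0.2516 -0.9381 -0.0011] [0.0021 0.0009 0.2092] rows~5.3
```

```bash
python3 -m inch '[[[0.19,-0.93,0.05,0,0,0],[0.19,-0.93,0.05,0,0,0],[0.19,-0.93,0.05,0,0,0],[0.19,-0.93,0.05,0,0,0],[0.19,-0.93,0.05,0,0,0],[0.19,-0.93,0.05,0,0,0],[0.19,-0.93,0.05,0,0,0]]]' 1
python3 - <<'E'
from h import *
s=r.sense();im=save("wrist","pics/w10.png")
print(s["eef_pos"],s["tcp_rot"],pix(cam("wrist",s),[448,-104,58]))
E
```

```text
clock: 25.38
eef_pos: [453.0, -112.7, 135.9]
tcp_rot: [-3.141, -0.001, 2.255]
contact_force: [0.2, 0.2, 0.3]
opening: 0.995
grasp_force: 0.0
[ 452.96760702 -112.73016026  135.91401086] [-3.14064103e+00 -1.43800949e-03  2.25537600e+00] [325.20138844 238.00914954]
```

View pics/w10.png

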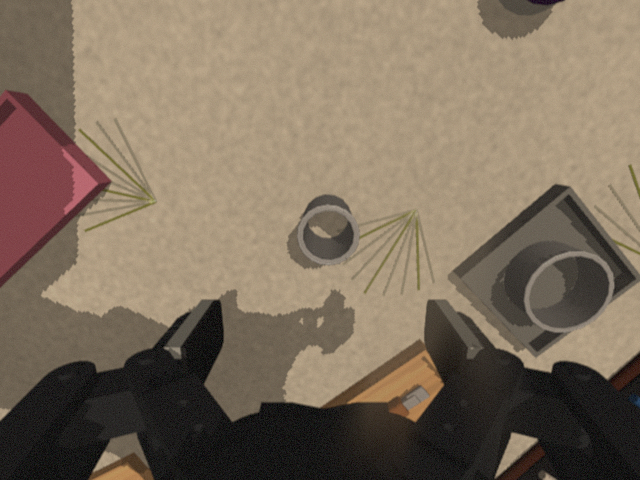

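The small cutter's rim is centred at (328,234), predicted (325,238). The big cutter stands upright in the box with its rim spanning x 525–614 and y 251–332.

Run:
```python
from h import *
W=cam("wrist"); P=lambda u,z:ray(W,u,z)[:2].round(1)
p=[P(u,58) for u in((297,235),(359,235),(328,204),(328,265))];c=np.mean(p,0);print("small",c)
p=[P(u,38) for u in((525,297),(614,285),(577,251),(563,332))];print("ring",np.mean(p,0),p)
go(c[0],c[1],80,2.256)
```

```text
small [ 449.825 -101.175]
ring [625.175 -22.975] [array([602. , -47.3]), array([646.8,   2.2]), array([603.5,   1.8]), array([648.4, -48.6])]
row [0.0584 0.018  0.2815] [-0.     -0.0001  0.0001] rows~1.4
```

```bash
python3 -m inch '[[[0.05,0.018,0.05,0,0,0],[0.05,0.018,0.2,0,0,0],[0.05,0.018,0.35,0,0,0],[0.05,0.018,0.45,0,0,0],[0.05,0.018,0.5,0,0,0],[0.05,0.018,0.5,0,0,0],[0.05,0.018,0.5,0,0,0]]]'
python3 -c "
from h import *
go(449.4,-101.8,34,2.256)"
```

```text
clock: 26.02
eef_pos: [451.5, -102.1, 36.7]
tcp_rot: [-3.141, -0.001, 2.258]
contact_force: [-0.8, 0.1, 0.4]
opening: 0.999
grasp_force: 0.0
row [ 0.0078 -0.0073  0.0133] [-0.0001 -0.0002  0.0006] rows~0.1
```

```bash
python3 -m inch '[[[0.008,-0.007,0.012,0,0,0],[0.008,-0.007,0.012,0,0,0],[0.008,-0.007,0.012,0,0,0],[0.008,-0.007,0.012,0,0,0],[0.008,-0.007,0.012,0,0,0],[0.008,-0.007,0.012,0,0,0],[0.008,-0.007,0.012,0,0,0],[0.008,-0.007,0.012,0,0,0]]]' -1 40
python3 -m inch '[[[0,0,0,0,0,0],[0,0,0,0,0,0],[0,0,0,0,0,0]]]'
python3 -m inch '[[[0,0,-0.05,0,0,0],[0,0,-0.2,0,0,0],[0,0,-0.4,0,0,0],[0,0,-0.55,0,0,0],[0,0,-0.55,0,0,0],[0,0,-0.55,0,0,0]]]'
python3 - <<'E'
from h import *
save("wrist","pics/w11.png")
go(623.5,-23.5,143,2.256)
E
```

```text
clock: 26.68
eef_pos: [449.5, -102.2, 35.4]
tcp_rot: [3.141, 0.001, 2.257]
contact_force: [-1.6, 0.5, 7.5]
opening: 0.447
grasp_force: 39.3
clock: 26.93
eef_pos: [449.5, -102.2, 35.4]
tcp_rot: [3.141, 0.001, 2.257]
contact_force: [-2.2, 0.9, 6.3]
opening: 0.447
grasp_force: 39.3
clock: 27.43
eef_pos: [450.2, -102.4, 147.0]
tcp_rot: [3.139, 0.004, 2.257]
contact_force: [-0.3, -0.4, -1.5]
opening: 0.444
grasp_force: 40.8
row [-0.2487  0.9239  0.0135] [0.0004 0.0005 0.0004] rows~4.6
```

```bash
python3 -m inch '[[[-0.248,0.922,0,0,0,0],[-0.248,0.922,0,0,0,0],[-0.248,0.922,0,0,0,0],[-0.248,0.922,0,0,0,0],[-0.248,0.922,0,0,0,0],[-0.248,0.922,0,0,0,0],[-0.248,0.922,0,0,0,0],[-0.248,0.922,0,0,0,0]]]'
python3 -c "
from h import *
go(623.5,-23.5,80,2.256)"
```

```text
clock: 28.15
eef_pos: [621.0, -23.7, 142.7]
tcp_rot: [-3.139, -0.002, 2.257]
contact_force: [0.2, -1.0, -1.3]
opening: 0.447
grasp_force: 40.8
row [-0.0081  0.0111  0.3135] [-0.001  -0.0008  0.0005] rows~1.5
```

```bash
python3 -m inch '[[[-0.005,0.008,0.1,0,0,0],[-0.005,0.008,0.2,0,0,0],[-0.005,0.008,0.3,0,0,0],[-0.005,0.008,0.31,0,0,0],[-0.005,0.008,0.31,0,0,0],[-0.005,0.008,0.31,0,0,0]]]'
python3 - <<'E'
from h import *
go(623.5,-23.5,41,2.256)
s=r.sense();save("wrist","pics/w12.png");save("side","pics/side12.png")
E
```

```text
clock: 28.65
eef_pos: [624.4, -23.8, 83.1]
tcp_rot: [-3.141, -0.0, 2.257]
contact_force: [-0.2, -0.2, -0.4]
opening: 0.444
grasp_force: 40.8
row [ 0.004  -0.0027  0.2105] [-0.     -0.      0.0002] rows~1.0
```

```bash
python3 -m inch '[[[0,0,0.03,0,0,0],[0,0,0.06,0,0,0],[0,0,0.09,0,0,0],[0,0,0.11,0,0,0],[0,0,0.11,0,0,0]]]'
python3 -m inch '[[[0,0,0.03,0,0,0],[0,0,0.06,0,0,0],[0,0,0.08,0,0,0],[0,0,0.09,0,0,0],[0,0,0.09,0,0,0],[0,0,0.09,0,0,0]]]'
```

```text
clock: 29.17
eef_pos: [624.0, -23.2, 59.2]
tcp_rot: [-3.14, -0.001, 2.257]
contact_force: [0.4, -0.2, -1.3]
opening: 0.446
grasp_force: 40.8
clock: 29.67
eef_pos: [624.8, -23.3, 42.3]
tcp_rot: [-3.141, -0.0, 2.257]
contact_force: [0.9, 1.0, -0.3]
opening: 0.443
grasp_force: 40.8
```

```bash
python3 -m inch '[[[0,0,0.005,0,0,0],[0,0,0.01,0,0,0],[0,0,0.013,0,0,0],[0,0,0.014,0,0,0],[0,0,0.014,0,0,0]]]'
```

```text
clock: 30.08
eef_pos: [624.8, -23.3, 39.7]
tcp_rot: [3.142, 0.0, 2.257]
contact_force: [-1.4, -0.1, 0.1]
opening: 0.443
grasp_force: 40.8
```

```bash
python3 -m inch '[[[0,0,0.004,0,0,0],[0,0,0.006,0,0,0],[0,0,0.006,0,0,0],[0,0,0.006,0,0,0]]]'
python3 -m inch '[[[0,0,0,0,0,0],[0,0,0,0,0,0],[0,0,0,0,0,0],[0,0,0,0,0,0],[0,0,0,0,0,0]]]' 0.5
python3 -m inch '[[[0,0,-0.05,0,0,0],[0,0,-0.15,0,0,0],[0,0,-0.35,0,0,0],[0,0,-0.55,0,0,0],[0,0,-0.75,0,0,0],[0,0,-0.75,0,0,0],[0,0,-0.75,0,0,0]]]'
```

```text
clock: 30.42
eef_pos: [624.9, -23.4, 39.5]
tcp_rot: [3.141, 0.0, 2.257]
contact_force: [-3.2, 0.8, 8.7]
opening: 0.451
grasp_force: 41.9
clock: 30.83
eef_pos: [624.7, -23.3, 38.3]
tcp_rot: [-3.141, -0.0, 2.257]
contact_force: [0.4, -0.3, -0.8]
opening: 0.752
grasp_force: 0.0
clock: 31.42
eef_pos: [626.6, -23.4, 192.2]
tcp_rot: [3.137, 0.004, 2.257]
contact_force: [-0.3, -0.4, -0.9]
opening: 0.75
grasp_force: 0.0
```

All images allowed have been viewed, so I'll check the nesting numerically.

Run:
```python
from h import *
s=r.sense();im=save("wrist","pics/w13.png");c=cam("wrist",s)
t=np.linspace(0,2*np.pi,90,endpoint=False)
g=cv2.GaussianBlur(cv2.cvtColor(im,cv2.COLOR_RGB2GRAY),(3,3),0).astype(float)
print([pix(c,p).round() for p in([624,-23,62],[624,-23,38],[624,-23,4])])
def best(rad,z):  # brightness of rim annulus against its inside, over centre offsets
    sc=[]
    for dx in range(-16,17,2):
        for dy in range(-16,17,2):
            def m(q): 
                p=np.array([pix(c,[624+dx+q*np.cos(a),-23+dy+q*np.sin(a),z]) for a in t]).round().astype(int).clip(0,[639,479]); return g[p[:,1],p[:,0]]
            sc.append((np.median(m(rad)-m(rad-4.5)),dx,dy))
    return sorted(sc)[-3:]
for z in(62,45):print("small z",z,best(18.5,z))
print("big",best(31.5,38))
```

```text
[array([320., 230.]), array([320., 223.]), array([320., 215.])]
small z 62 [(np.float64(67.5), 2, 2), (np.float64(72.0), 0, 0), (np.float64(82.0), 0, 2)]
small z 45 [(np.float64(63.0), 4, -4), (np.float64(65.0), 4, 0), (np.float64(66.0), 2, 0)]
big [(np.float64(62.5), -2, 0), (np.float64(68.0), 0, -2), (np.float64(75.5), 0, 0)]
```

The small cutter's rim shows as a full circle at its standing height, within about 2 mm of the big cutter's centre. They're nested upright, so I'm handing in.

```bash
python3 -c "
from h import *
print(r.sense()['clock'],r.sign_off())"
```

```text
the job is handed in; nothing more can be done
31.4667 None
```

The job is handed in at 31.5 s: the modelling tool lies flat in the larger wooden tray, both stamps stand in the dish, and the cutters stand nested in the box (checked from pixel measurements, not by eye); I never touched the pot or the tin.

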